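Pop the goods van and stop it with the other finger

ROBOT

A 6-joint arm with a two-finger parallel gripper is mounted at the origin on a cart in front of the work surface, level with it; the furniture and walls round the work are solid. World frame = base frame: x ahead of the robot, y to its left, z up, the work surface at z = 0. Lengths are in m, angles in degrees, forces in N, time in s.
With the tool pointing down it reaches from about 0.3 to 0.75 m from the base axis. Payload 8.5 kg.
Tool frame: the origin (TCP) lies at the very end of the fingers, on their centre line; the grasp point (between the pads) lies 19 mm behind it; z points along the fingers, y is the line along which they close (so a half turn about z gives the same grasp; the last joint's range is limited). The gripper opens to 85 mm and grips with 20 to 120 N. Pads are 22 mm wide; open, the fingers measure 114 mm over their backs; the gripper's body (76 mm by 85 mm) begins 54 mm behind the grasp point. The pads swing forward as they close: fully open they stand 13 mm farther back than shut.
Start: joints at [60.946, 21.807, 74.336, -0, 83.858, -12.336], TCP at [0.158, 0.527, 0.231] pointing down, gripper open.
Joint ranges: [-178.18, 178.18], [-50.72, 133.34], [12.68, 142.11], [-81.47, 261.47], [9.98, 163.14], [-165.26, 165.26]. Speed limits (degrees/s): [136.94, 136.94, 180, 180, 180, 180].

INTERFACE

Orientations are given as a 3x3 rotation matrix whose columns are the frame's x, y, z axes.
In Python, from rig import * gives the robot as it stands. The module is installed in compiled form; this text tells all that it offers.
- The arm moves only by the shell command python3 -m pendant 'ROWS' [OPENING] [FORCE]. ROWS is JSON, a list of rows, each a list of 2 entries, a list of its own where there are three numbers: the shift along the tool's x, y, z as a fraction of full scale, then the turn, a rotation vector about the tool's x, y, z as a fraction of full scale. A call has 1 to 8 rows; each row shifts and turns the commanded pose from where the row before left it, along the tool's axes as they then stand; what a row does not reach is not made up. Full scale, the value 1, is 40 mm for a shift and 5 degrees for a turn. A row lasts 1/8 s, in which the tool goes at most 62.5 mm and 10.7 degrees, less where a joint would pass 70% of its speed; a pose out of reach is approached as far as the arm can. A call with a number of a shift or a turn outside -1 to 1 is refused whole. A call with a gripper value outside its range is refused whole. OPENING is the opening, from 0 (shut) to 1 (fully open), set as the call begins (- or left out, the last holds). The fingers move at their own pace and stop on an object; FORCE is the grip in N (left out, the last holds). Time passes only in rows, so rows that do not move let the fingers close. It gives the time, the measured TCP pose, the force, the opening and the grip force at its end, in the units of the state.
- observe(): the state, without advancing time (a new reading comes with each control period).
- get_image(name): name is "scene" or "top" or "wrist"; returns a dict with "img" (420x560x3 uint8, blue, green, red), "range_z" (420x560 float32, m along the optical axis (not along the pixel's ray), 0 where there is no reading), "camera_matrix" (3x3 intrinsics, pixels), "eye" and "rotation" of the camera in the world. Camera axes: x right, y down, z forward; pixel columns grow to the right and rows downward; lengths in m; the calibration is good to about 2 mm. A picture is of the moment at which its call begins.
- close_job(): hands the job in; it is judged then, once.
Trained networks look in the newest picture that a camera, given by its name, has taken for a name from the list of things; names that differ only in an ending like _2 or _b are one class to them, and where a whole thing is asked for, a point or a joint stands for the part that bears it (a point fixed in the world has none). Each returns a list of dicts, best first, with "conf" (0 to 1); they miss things now and then, are a little off and sometimes report something else, mostly with a low value. They report only what shows in the picture. A call takes as long as a camera call. They do not tell look-alikes from the thing itself.
- regions_of(camera, query): "mask" (420x560 bool, what is visible of it).
- landmark_of(camera, query): "point" ([x, y, z] in m, in world coordinates, good to about 4 mm: a listed point, or the origin of a listed thing).
The state is a dict: "time_s": time; "q": joint angles; "qvel": joint speeds; "joint_efforts": joint torques, N m; "position": TCP position; "tool_rot": TCP orientation; "ft_force": force on the tool from outside, world axes, zero at the start; "wrist_torque": the same for the moment, N m; "grip_width": finger opening in m; "gripper_force": force on a finger pad.
Only numpy, scipy, OpenCV 4.12 (cv2) and the standard library are available. Lean on these libraries where they do the work, as an engineer would, in place of code of your own. Each camera call takes 0.05 s, during which the arm holds its last target. There are 200 camera calls.

TASK

Two small wooden wagon poppers stand on the table, one holding the tall roofed goods van, the other the low open coal wagon. With one fingertip press the release key of the goods van's popper right down, and have the other fingertip standing in the track beside the key so that it catches the van as the spring shoots it out, before it slides away. Finish while holding that: the key still pressed down and the van standing upright on the track, partly out, trapped between the spring plunger and your fingertip. Do not pinch, lift or carry the van, and leave the coal wagon, its popper, the model tree, the re-railing ramp and the paint pots undisturbed.

Things in the scene. Friction and masses are not known exactly. Their poses are not given: they have to be found in the camera images.
- van_dock: wagon popper holding the goods van: fixed plywood block, x -62 to 113, y -25 to 63 mm, top (deck, with track) 24 mm high. Origin on the table under the track centre line below the stop; z up; the vehicle is stored at +x of the stop, leaves along -x; key on the +y side. Beside and behind the vehicle (x 8 to 113) cheeks rise 20, housing 26 mm above deck; rod with knob to x 168. Deck at x < 0 is open but for the key
- van_stop (a point): point on the deck (24 mm above the table), on the track's centre line at the stop, where the vehicle's leading end rests; axes as the popper's
- van_key_top (a point): centre of the top face of this popper's grey release key, 28 mm (along x) x 26 mm (along y), 32 mm ahead of the stop (-x) and 45 mm to the +y side of the track's centre line; unpressed its top is 17 mm above the deck, fully down 8 mm
- van_key (a joint): release key travel straight down, 0 (up) to 0.009 m (bottom); spring return, about 2 N at first, 4 N at the bottom, plus up to 1.5 N rubbing. Key and two-pronged steel stop are one piece: the stop (6 mm above deck) has sunk clear at about 0.006 m, and the spring plunger at once shoots the vehicle out. Let go, the key rises again
- van_plunger (a joint): travel of the spring plunger behind the vehicle, 0 (cocked) to 0.047 m (run out); it pushes the vehicle along -x with 1.5 N falling to 1.2 N; past its end an unchecked vehicle runs on at about 1 m/s
- wagon_dock: wagon popper holding the coal wagon: fixed plywood block, x -62 to 113, y -25 to 63 mm, top (deck, with track) 24 mm high. Origin on the table under the track centre line below the stop; z up; the vehicle is stored at +x of the stop, leaves along -x; key on the +y side. Beside and behind the vehicle (x 8 to 113) cheeks rise 20, housing 26 mm above deck; rod with knob to x 168. Deck at x < 0 is open but for the key
- wagon_stop (a point): point on the deck (24 mm above the table), on the track's centre line at the stop, where the vehicle's leading end rests; axes as the popper's
- wagon_key_top (a point): centre of the top face of this popper's grey release key, 28 mm (along x) x 26 mm (along y), 32 mm ahead of the stop (-x) and 45 mm to the +y side of the track's centre line; unpressed its top is 17 mm above the deck, fully down 8 mm
- wagon_key (a joint): release key travel straight down, 0 (up) to 0.009 m (bottom); spring return, about 2 N at first, 4 N at the bottom, plus up to 1.5 N rubbing. Key and two-pronged steel stop are one piece: the stop (6 mm above deck) has sunk clear at about 0.006 m, and the spring plunger at once shoots the vehicle out. Let go, the key rises again
- wagon_plunger (a joint): travel of the spring plunger behind the vehicle, 0 (cocked) to 0.047 m (run out); it pushes the vehicle along -x with 1.5 N falling to 1.2 N; past its end an unchecked vehicle runs on at about 1 m/s
- goods_van_center (a point): centre of the goods van, the tall covered model van with a roof, 71 mm long over its couplings (66 mm over the body's end faces, which are what rests and pushes), 19 mm wide, 36 mm high, about 20 g; loose, it stands on the deck in its popper. Half-way up (18 mm above the deck); its own z is up, its own y runs along its length, and while stored it lies 33 mm behind the stop (+x of the popper)
- coal_wagon_center (a point): centre of the coal wagon, the low open model wagon with a heaped load, 73 mm long, 19 mm wide, 24 mm high; loose, stored in the other popper; to be left alone
- tree: bystander: loose model fir tree on a round base, 45 x 39 mm, 61 mm high; origin under its centre
- re_railer: bystander: loose grey re-railing ramp, 110 mm long, 19 mm wide, 14 mm high; origin under its centre
- paint_pot_1: bystander: loose small round paint pot, 31 mm across, 42 mm high, beside the other one; origin under its centre
- paint_pot_0: bystander: loose small round paint pot, 31 mm across, 42 mm high, at the right of the table; origin under its centre
Mind the look-alikes: they are no part of the job. Leave any turquoise look-alike of the part that bears goods_van_center alone.

How it is judged:
By the outcome, as a careful person would: the job done as asked, in the order asked, and still so for the second after the job is handed in, while the arm keeps its last pose, push and grip.
It also fails if it takes over 29 s, if anything falls off the work surface, if the arm or the gripper's body presses on something with over 40 N, if the wrist force passes 120 N, or if a joint passes its speed limit or range.

## Working session

There is one attempt and no reset: what is moved stays moved. The work goes in short steps, Python scripts to look and compute and a shell command to move; the robot and the scene stay as the last step left them, time stands still between calls to the robot, and variables do not carry over. Pictures are saved under pics/ and viewed, at most 10 in all, crops included, and the job is handed in when it is done.

```bash
mkdir -p pics
cat > h.py <<'E'
from rig import *
import numpy as np, cv2
def pix(im,p):
    c=im["rotation"].T@(np.array(p)-im["eye"]); u=im["camera_matrix"]@c; return (u[:2]/u[2]).round(0)
E
python3 - <<'E'
from h import *
ims={}
for c in("scene","top"):
    im=get_image(c); ims[c]=im
    for n in("van_dock","van_stop","van_key_top","wagon_key_top","goods_van_center","coal_wagon_center","tree","re_railer","paint_pot_0"):
        for r in landmark_of(c,n):
            if r["conf"]>.2: print(c,n,round(r["conf"],2),np.round(r["point"],3),pix(im,r["point"]))
    cv2.imwrite(f"pics/{c}.png",im["img"])
print(observe()["tool_rot"],observe()["grip_width"])
E
```

```text
scene van_dock 0.89 [0.516 0.17  0.002] [234. 184.]
scene van_dock 0.73 [ 0.492 -0.363  0.002] [340. 336.]
scene van_stop 0.9 [0.524 0.169 0.027] [236. 175.]
scene van_stop 0.61 [ 0.474 -0.094  0.043] [262. 233.]
scene van_key_top 0.67 [0.499 0.218 0.039] [220. 166.]
scene van_key_top 0.6 [ 0.402  0.002 -0.004] [216. 234.]
scene wagon_key_top 0.73 [ 0.476 -0.092  0.043] [262. 232.]
scene goods_van_center 0.75 [0.555 0.163 0.038] [247. 170.]
scene goods_van_center 0.59 [0.524 0.051 0.023] [255. 199.]
scene goods_van_center 0.24 [ 0.496 -0.36   0.002] [341. 334.]
scene coal_wagon_center 0.71 [ 0.525 -0.16   0.038] [298. 245.]
scene tree 0.65 [ 0.402  0.002 -0.001] [216. 233.]
scene re_railer 0.72 [0.631 0.008 0.001] [301. 202.]
scene paint_pot_0 0.89 [ 0.495 -0.362  0.003] [341. 335.]
scene paint_pot_0 0.86 [ 0.481 -0.318  0.002] [320. 320.]
top van_dock 0.86 [0.52  0.172 0.003] [194. 219.]
top van_stop 0.56 [0.52  0.171 0.024] [193. 217.]
top van_key_top 0.69 [0.502 0.216 0.041] [174. 224.]
top wagon_key_top 0.54 [ 0.473 -0.098  0.042] [296. 232.]
top wagon_key_top 0.42 [0.522 0.168 0.003] [195. 218.]
top goods_van_center 0.73 [0.552 0.166 0.046] [193. 204.]
top goods_van_center 0.7 [0.525 0.048 0.017] [240. 215.]
top coal_wagon_center 0.74 [ 0.525 -0.159  0.035] [319. 212.]
top tree 0.7 [ 0.399  0.004 -0.002] [258. 263.]
top tree 0.53 [ 0.526 -0.161  0.034] [320. 212.]
top re_railer 0.83 [0.632 0.004 0.002] [256. 177.]
top paint_pot_0 0.65 [ 0.478 -0.321  0.002] [380. 230.]
top paint_pot_0 0.6 [ 0.495 -0.363 -0.002] [395. 224.]
top paint_pot_0 0.21 [ 0.488 -0.15   0.026] [316. 227.]
[[-9.57738461e-01  2.87640472e-01  5.77502486e-06]
 [ 2.87640472e-01  9.57738461e-01  1.70786030e-05]
 [-6.18465998e-07  1.80179658e-05 -1.00000000e+00]] 0.08539694457027297
```

View pics/scene.png

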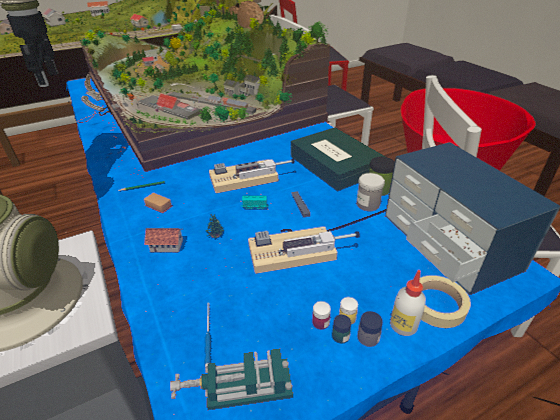

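View pics/top.png

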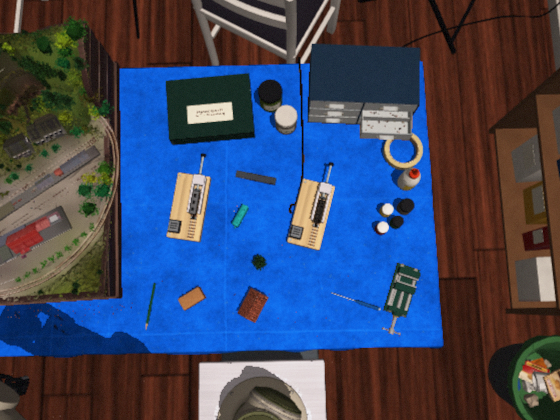

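Candidates for the van: popper at scene (245,172) / top (193,204), popper at scene (300,243) / top (319,208), and the turquoise look-alike at scene (255,202) / top (240,215). The tall van should be the left popper; a close crop will tell.

Run:
```python
import cv2,numpy as np
s=cv2.imread("pics/scene.png");t=cv2.imread("pics/top.png")
a=np.hstack([cv2.resize(s[150:275,200:365],None,fx=4,fy=4,interpolation=2)])
cv2.imwrite("pics/crop1.png",a)
from h import *
im=get_image("top")
# dock axis from mask of deck, depth band
for n in("van_dock","wagon_dock"):
  for r in regions_of("top",n)[:2]:
    m=r["mask"];v,u=np.nonzero(m);z=im["range_z"][v,u];K=im["camera_matrix"]
    p=np.c_[(u-K[0,2])/K[0,0]*z,(v-K[1,2])/K[1,1]*z,z]@im["rotation"].T+im["eye"]
    d=p[(abs(p[:,2]-.024)<.007)]
    rect=cv2.minAreaRect((d[:,:2]*1000).astype(np.float32))
    print(n,round(r["conf"],2),len(d),rect,np.median(d[:,2]),np.percentile(p[:,2],[90,99,100]))
    k=p[p[:,2]>.045]; print(len(k),k.mean(0) if len(k) else 0)
```

```text
van_dock 0.84 1514 ((550.5682983398438, 182.40985107421875), (89.18378448486328, 175.50938415527344), 80.29509735107422) 0.023378930976462042 [0.04368996 0.05249341 1.42417608]
171 [0.59282957 0.14697885 0.1049646 ]
wagon_dock 0.97 1586 ((523.0835571289062, -139.424072265625), (87.93270111083984, 176.1085205078125), 74.30960845947266) 0.02328532726928667 [0.04462777 0.05393228 1.42417608]
205 [ 0.55230362 -0.16369792  0.11580598]
wagon_dock 0.36 1 ((469.3040771484375, -103.15860748291016), (0.0, 0.0), 0.0) 0.030749170990657104 [0.04502936 0.28144524 1.42417608]
9 [ 0.45031694 -0.09715427  0.19919317]
```

View pics/crop1.png

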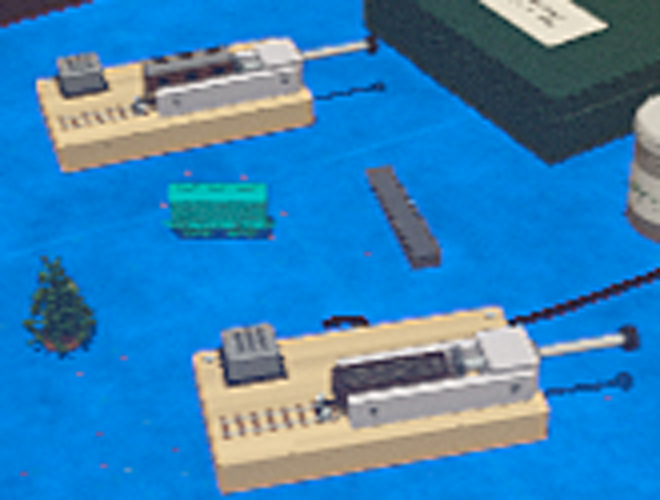

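The upper popper (crop (190,80)) seems to hold the taller brown-roofed van, level with its housing; the lower one (crop (390,370)) holds a dark heap sunk between its cheeks; the turquoise look-alike stands loose at (220,205). I move in clear of the layout and check heights with the wrist camera.

```bash
python3 -m pendant '[[[-0.3,-0.9,0],[0,0,-0.7]],[[-0.3,-0.9,0],[0,0,-0.7]],[[-0.3,-0.9,0],[0,0,0]],[[-0.3,-0.9,0],[0,0,0]],[[-0.3,-0.9,0],[0,0,0]],[[-0.3,-0.9,0],[0,0,0]]]' 0.36
python3 -m pendant '[[[-0.95,-0.2,0],[0,0,0]],[[-0.95,-0.2,0],[0,0,0]],[[-0.95,-0.2,0],[0,0,0]],[[-0.95,-0.2,0],[0,0,0]],[[-0.95,-0.2,0],[0,0,0]],[[-0.95,-0.2,0],[0,0,0]],[[0,0,0],[0,0,0]]]'
python3 - <<'E'
from h import *
im=get_image("wrist");cv2.imwrite("pics/w1.png",im["img"])
print(observe()["position"],observe()["grip_width"],im["eye"],im["rotation"])
for n in("van_dock","van_stop","van_key_top","goods_van_center"):
    for r in landmark_of("wrist",n)[:2]: print(n,round(r["conf"],2),np.round(r["point"],3),pix(im,r["point"]))
np.savez("w1.npz",**im)
E
```

```text
time_s: 1.9
position: [0.1858, 0.2999, 0.2314]
tool_rot: [[-0.986, 0.168, 0.001], [0.168, 0.986, 0.0], [-0.0, 0.0, -1.0]]
ft_force: [0.4, -0.2, -0.9]
grip_width: 0.0307
gripper_force: 0.0
time_s: 2.78
position: [0.4041, 0.2143, 0.231]
tool_rot: [[-0.985, 0.171, -0.0], [0.171, 0.985, -0.0], [0.0, -0.0, -1.0]]
ft_force: [-0.3, 0.3, -0.7]
grip_width: 0.0309
gripper_force: 0.0
[0.40271781 0.21483557 0.23100272] 0.030690872995704395 [0.32582149 0.22728559 0.37317385] [[ 1.70271659e-01  9.38576897e-01  3.00134921e-01]
 [ 9.85397059e-01 -1.62319295e-01 -5.14303741e-02]
 [ 4.46327906e-04  3.04509203e-01 -9.52509289e-01]]
van_dock 0.79 [ 0.52   0.171 -0.004] [256. 263.]
van_stop 0.78 [0.528 0.169 0.026] [254. 282.]
van_key_top 0.55 [0.498 0.217 0.038] [292. 257.]
van_key_top 0.29 [0.526 0.168 0.026] [254. 280.]
goods_van_center 0.95 [0.521 0.048 0.016] [156. 287.]
goods_van_center 0.65 [0.558 0.164 0.039] [255. 310.]
```

View pics/w1.png

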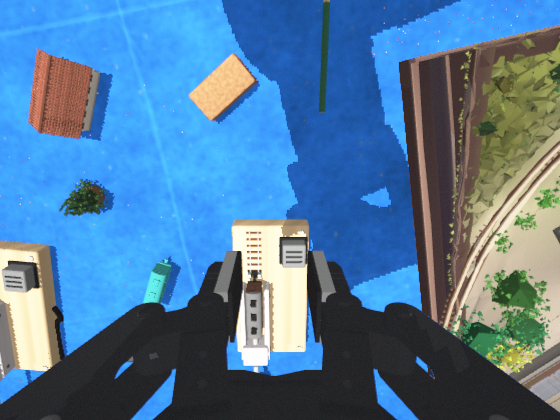

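The wrist picture shows the van's popper: key at (293,252), track (254,245), stop (254,277), a grey roof with vents from (254,285) to (254,345); turquoise look-alike at (158,283) left alone. Now the precise measurement of deck, key, roof.

Run:
```python
from h import *
def P(im,u,v):
    z=im["range_z"][v,u];K=im["camera_matrix"]
    return np.c_[(u-K[0,2])/K[0,0]*z,(v-K[1,2])/K[1,1]*z,z]@im["rotation"].T+im["eye"]
w=dict(np.load("w1.npz"))
t=get_image("top")
def show(nm,im,box):
    v,u=np.mgrid[box[2]:box[3],box[0]:box[1]];v=v.ravel();u=u.ravel();p=P(im,u,v);c=w["img"][v,u] if im is w else None
    return p
a=show("w",w,(225,318,212,360))
d=a[abs(a[:,2]-.024)<.005]; print("deck",np.median(d[:,2]),cv2.minAreaRect((d[:,:2]*1000).astype(np.float32)))
k=show("k",w,(278,310,236,268)); k=k[(k[:,2]>.034)&(k[:,2]<.06)]; print("key",np.median(k[:,2]),cv2.minAreaRect((k[:,:2]*1000).astype(np.float32)),k.mean(0))
for v in range(270,360,6): print(v,P(w,np.array([250,254,258]),np.array([v]*3))[:,2].round(3))
# coal wagon and van heights from top
for n in("goods_van_center","coal_wagon_center"):
  for r in regions_of("top",n)[:3]:
    v,u=np.nonzero(cv2.erode(r["mask"].astype(np.uint8),np.ones((3,3))));p=P(t,u,v);print(n,round(r["conf"],2),u.mean(),v.mean(),np.median(p,0),np.percentile(p[:,2],90))
```

```text
deck 0.02337200362913644 ((547.8660278320312, 184.88287353515625), (87.91461181640625, 174.411865234375), 80.43495178222656)
key 0.04027079974088987 ((495.7082214355469, 219.68223571777344), (25.66345977783203, 28.419898986816406), 80.87649536132812) [0.49462968 0.21977134 0.04002789]
270 [0.024 0.023 0.024]
276 [0.03  0.029 0.029]
282 [0.034 0.034 0.035]
288 [0.047 0.046 0.046]
294 [0.059 0.058 0.057]
300 [0.058 0.058 0.056]
306 [0.059 0.059 0.058]
312 [0.058 0.057 0.059]
318 [0.056 0.059 0.056]
324 [0.058 0.057 0.057]
330 [0.056 0.059 0.057]
336 [0.057 0.059 0.057]
342 [0.039 0.044 0.039]
348 [0.048 0.049 0.048]
354 [0.05  0.049 0.049]
goods_van_center 0.61 194.4950495049505 203.23762376237624 [0.5512501  0.16005847 0.05809517] 0.062018868170488295
goods_van_center 0.57 310.5144729655926 214.9197160021846 [ 0.51534431 -0.13589578  0.02477681] 0.044182956191130884
goods_van_center 0.52 240.35365853658536 215.8048780487805 [0.51971368 0.04601055 0.03404173] 0.03777515771669924
coal_wagon_center 0.55 319.5975609756098 210.0609756097561 [ 0.52975317 -0.15983681  0.04402107] 0.0483428232450396
```

Confirmed: roof 58–60 mm high (goods van) against 44–48 mm for the other. Move over, tips about 35 mm above the key.

```bash
python3 -m pendant '[[[-0.8,-0.03,0.3],[0,0,0]],[[-0.8,-0.03,0.5],[0,0,0]],[[-0.8,-0.02,0.8],[0,0,0]],[[0,0,0.8],[0,0,0]],[[0,0,0.8],[0,0,0]],[[0,0,0.7],[0,0,0]],[[0,0,0],[0,0,0]]]'
python3 - <<'E'
from h import *
im=get_image("wrist");cv2.imwrite("pics/w2.png",cv2.resize(im["img"][150:420,140:420],None,fx=2.2,fy=2.2))
o=observe();print(o["position"],o["tool_rot"].round(3) if hasattr(o["tool_rot"],"round") else o["tool_rot"],o["grip_width"],o["ft_force"])
for n in("van_stop","van_key_top"):
    for r in landmark_of("wrist",n)[:1]: print(n,round(r["conf"],2),np.round(r["point"],4),pix(im,r["point"]))
v,u=np.mgrid[150:420,140:420];v=v.ravel();u=u.ravel();K=im["camera_matrix"];z=im["range_z"][v,u]
p=np.c_[(u-K[0,2])/K[0,0]*z,(v-K[1,2])/K[1,1]*z,z]@im["rotation"].T+im["eye"]
ex=np.array([.986,-.165]);ey=np.array([.165,.986]);q=(p[:,:2]-np.array(o["position"])[:2]);q=np.c_[q@ex,q@ey]*1000
g=(z>.05)
s=g&(abs(p[:,2]-.0405)<.004)&(abs(q[:,0])<25)&(q[:,1]>0)&(q[:,1]<50)
print("key rel tcp",s.sum(),np.percentile(q[s],[2,50,98],axis=0).round(1))
s=g&(abs(p[:,2]-.0235)<.003)&(abs(q)<150).all(1)
print("deck rel tcp",s.sum(),np.percentile(q[s],[1,50,99],axis=0).round(1),cv2.minAreaRect(q[s].astype(np.float32)))
s=g&(p[:,2]>.054)&(p[:,2]<.064)&(q[:,0]>15)&(abs(q[:,1]+22)<14)
print("van rel",s.sum(),np.percentile(q[s],[2,50,98],axis=0).round(1))
for y in(-22,22):
  s=g&(p[:,2]>.068)&(p[:,2]<.10)&(abs(q[:,0])<25)&(abs(q[:,1]-y)<14); print("finger",s.sum(),np.percentile(np.c_[q,p[:,2]*1000][s],[2,50,98],axis=0).round(1) if s.sum() else 0)
E
```

```text
time_s: 4.05
position: [0.4954, 0.1959, 0.074]
tool_rot: [[-0.986, 0.168, -0.004], [0.168, 0.986, -0.001], [0.004, -0.001, -1.0]]
ft_force: [-0.6, -0.3, 0.9]
grip_width: 0.0309
gripper_force: 0.0
[0.49633838 0.19598984 0.0754577 ] [[-0.986  0.168 -0.001]
 [ 0.168  0.986 -0.   ]
 [ 0.001 -0.    -1.   ]] 0.031157190858596733 [0.99788751 0.19927075 0.38382469]
van_stop 0.61 [0.5254 0.1708 0.0255] [245. 279.]
van_key_top 0.65 [0.4962 0.2184 0.0368] [314. 234.]
key rel tcp 1984 [[-17.7  10.5]
 [ -5.9  22.7]
 [  8.6  35.3]]
deck rel tcp 14791 [[-33.3 -45.2]
 [  7.   -1.1]
 [107.   39.3]] ((39.458396911621094, -2.890155792236328), (87.80315399169922, 147.1649627685547), 89.94178771972656)
van rel 1345 [[ 31.7 -28.1]
 [ 56.7 -18.6]
 [ 74.4 -13.2]]
finger 999 [[-13.4 -29.1  76.7]
 [ -9.3 -19.2  90.4]
 [  7.3 -15.9  99.6]]
finger 996 [[-13.3  14.6  76.9]
 [ -9.1  17.9  90.4]
 [  7.3  27.9  99.7]]
```

View pics/w2.png

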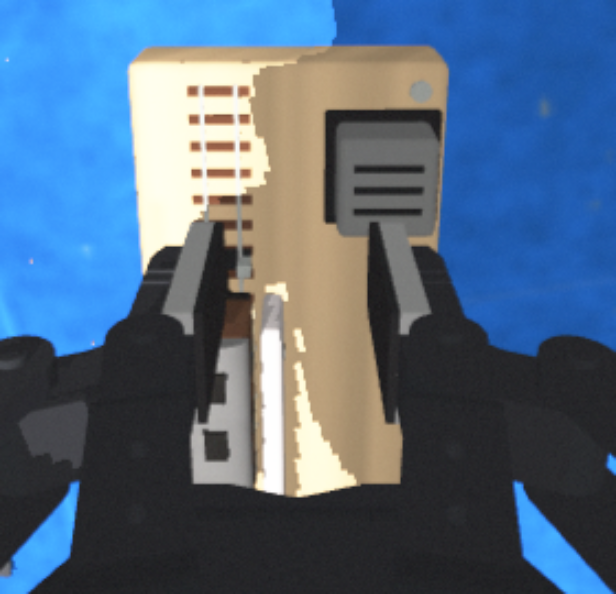

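The picture shows the left finger standing over the track (200,260) and the right one just over the key's near part (395,260); numbers say tips are centred on both within 1 mm across, so descend straight.

```bash
python3 -m pendant '[[[0,0,0.35],[0,0,0]],[[0,0,0.35],[0,0,0]],[[0,0,0],[0,0,0]],[[0,0,0],[0,0,0]]]'
python3 -m pendant '[[[0,0,0.1],[0,0,0]],[[0,0,0.05],[0,0,0]],[[0,0,0],[0,0,0]],[[0,0,0],[0,0,0]]]'
```

```text
time_s: 4.7
position: [0.4966, 0.1958, 0.0473]
tool_rot: [[-0.986, 0.169, -0.0], [0.169, 0.986, -0.0], [0.0, -0.0, -1.0]]
ft_force: [-0.0, 0.1, -0.5]
grip_width: 0.0307
gripper_force: 0.0
time_s: 5.2
position: [0.4966, 0.1958, 0.0414]
tool_rot: [[-0.986, 0.169, 0.0], [0.169, 0.986, 0.0], [-0.0, 0.0, -1.0]]
ft_force: [-0.2, 0.3, 0.1]
grip_width: 0.0304
gripper_force: 0.0
```

```bash
python3 -m pendant '[[[0,0,0.1],[0,0,0]],[[0,0,0.1],[0,0,0]],[[0,0,0.05],[0,0,0]],[[0,0,0],[0,0,0]],[[0,0,0],[0,0,0]]]'
```

```text
time_s: 5.82
position: [0.4967, 0.1959, 0.0314]
tool_rot: [[-0.986, 0.169, 0.0], [0.169, 0.986, 0.0], [-0.0, 0.0, -1.0]]
ft_force: [0.3, 1.0, 3.3]
grip_width: 0.0307
gripper_force: 3.1
```

```bash
python3 -m pendant '[[[0,0,0.05],[0,0,0]],[[0,0,0],[0,0,0]],[[0,0,0],[0,0,0]]]'
python3 - <<'E'
from h import *
im=get_image("wrist");cv2.imwrite("pics/w3.png",cv2.resize(im["img"][150:420,140:420],None,fx=2.2,fy=2.2))
E
```

```text
time_s: 6.2
position: [0.4968, 0.1961, 0.0309]
tool_rot: [[-0.986, 0.169, 0.002], [0.169, 0.986, 0.001], [-0.002, 0.001, -1.0]]
ft_force: [-4.8, 0.6, 20.3]
grip_width: 0.0309
gripper_force: 11.0
```

View pics/w3.png

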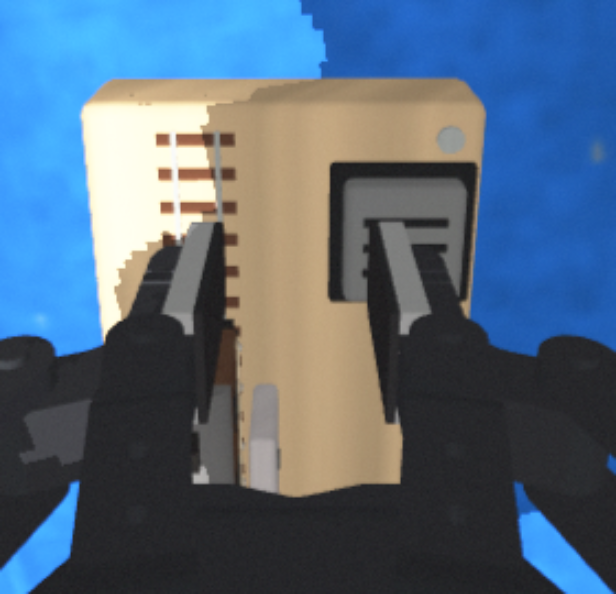

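Run:
```python
from h import *
o=observe();print(o["time_s"],o["position"],o["ft_force"],o["gripper_force"])
ex=np.array([.986,-.168]);ey=np.array([.168,.986])
for c in("wrist","top","scene"):
    im=get_image(c);v,u=np.mgrid[0:420,0:560];v=v.ravel();u=u.ravel();K=im["camera_matrix"];z=im["range_z"][v,u]
    p=np.c_[(u-K[0,2])/K[0,0]*z,(v-K[1,2])/K[1,1]*z,z]@im["rotation"].T+im["eye"]
    q=(p[:,:2]-np.array(o["position"])[:2]);q=np.c_[q@ex,q@ey]*1000
    for nm,lo,hi,y0,y1,x0,x1 in(("roof",.054,.064,-33,-12,8,130),("key",.028,.037,11,35,-25,12),("cheek",.040,.047,-12,-2,20,100)):
        s=(z>.05)&(p[:,2]>lo)&(p[:,2]<hi)&(q[:,0]>x0)&(q[:,0]<x1)&(q[:,1]>y0)&(q[:,1]<y1)
        if s.sum()>5: print(c,nm,s.sum(),np.percentile(np.c_[q,p[:,2]*1000][s],[2,50,98],axis=0).round(1).tolist())
    if c=="scene": cv2.imwrite("pics/s2.png",cv2.resize(im["img"][140:200,190:310],None,fx=6,fy=6,interpolation=2))
```

```text
6.25 [0.49677524 0.19615571 0.03087623] [-5.51283645  0.27687499 19.7174088 ] 10.951165885780938
wrist roof 662 [[12.5, -20.3, 54.3], [24.1, -16.0, 56.9], [34.0, -13.3, 59.9]]
wrist key 1729 [[-18.3, 11.3, 28.6], [-11.4, 23.0, 31.3], [7.0, 34.6, 35.3]]
wrist cheek 334 [[35.5, -10.7, 40.5], [40.9, -7.8, 43.1], [49.1, -5.0, 44.2]]
top roof 43 [[17.3, -32.3, 54.1], [60.9, -29.2, 57.9], [116.9, -19.0, 62.5]]
top cheek 8 [[88.2, -11.8, 41.0], [93.3, -8.6, 43.4], [98.9, -6.8, 45.7]]
scene roof 86 [[13.1, -32.7, 54.2], [40.5, -27.2, 57.0], [70.6, -18.9, 60.4]]
scene key 18 [[-18.8, 14.0, 29.0], [-14.4, 18.5, 31.2], [-9.1, 32.9, 36.7]]
scene cheek 13 [[80.8, -11.9, 40.6], [88.8, -9.7, 42.9], [99.8, -8.2, 44.8]]
```

View pics/s2.png

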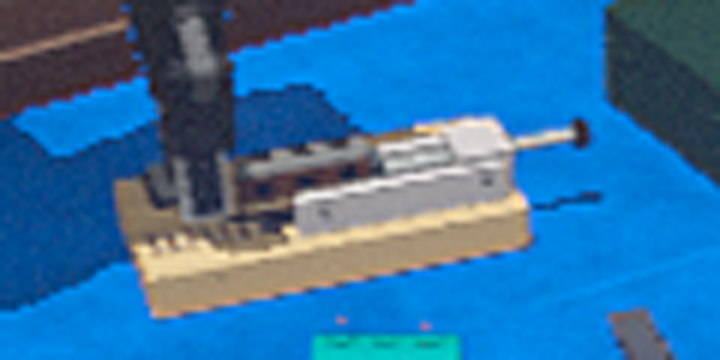

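The picture shows the van upright at (300,165), moved out and resting against the fingertip at (205,190). Its roof now starts 12.5 mm ahead of the TCP, so it is about 17 mm out. The key top is at z ≈ 31–32 mm, which is fully down.

```bash
python3 -c "
from rig import *
print(close_job())"
```

```text
the job is handed in; nothing more can be done
None
```

I handed the job in at about 6.4 s, with the goods van's key held fully down and the van upright on the track, about 17 mm out, trapped between the spring plunger and the fingertip; I did not go near the coal wagon, its popper, the tree, the ramp or the paint pots, and did not re-check them afterwards.

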